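# Slide the specimen tray out over the riser's edge for pick-up

### The arm

A 6-joint arm with a two-finger parallel gripper is mounted at the origin on the work surface. World frame = base frame: x ahead of the robot, y to its left, z up, the work surface at z = 0. Lengths are in mm, angles in rad, forces in N, time in s.
With the tool pointing down it reaches from about 300 to 775 mm from the base axis. Payload 14.6 kg.
Tool frame: the origin (TCP) lies midway between the tips of the shut fingers; the grasp point (between the pads) lies grasp_offset behind it (grasp_offset is the distance from the TCP to the grasp point, in mm); z points along the fingers, y is the line along which they close (so a half turn about z gives the same grasp; the last joint's range is limited). The gripper opens to 94 mm and grips with 3 to 60 N. Pads are 16 mm wide; open, the fingers measure 119 mm over their backs; the gripper's body (75 mm by 177 mm) begins 78 mm behind the grasp point.
Start: joints at [1.274, 0.3, 1.521, -0, 1.321, -0.067], TCP at [125.279, 535.532, 205.446] pointing down, gripper open.
Joint ranges: [-3.03, 3.03], [-0.79, 2.21], [0.23, 2.52], [-1.04, 4.18], [0, 3.07], [-2.55, 2.55]. Speed limits (rad/s): [2.22, 2.22, 2.57, 3.14, 3.14, 3.14].

### API

Orientations are given as [roll, pitch, yaw] about the fixed x, y, z axes, in that order (R = Rz(yaw) Ry(pitch) Rx(roll)).
In Python, from cell import * gives the robot as it stands. The module is installed in compiled form; this text tells all that it offers.
- The arm moves only by the shell command python3 -m jog 'ROWS' [FORCE]. ROWS is JSON, a list of rows, each a list of 3 entries, a list of its own where there are three numbers: the finger opening in mm, from 0 to 94, then the shift along the tool's x, y, z in units of 50 mm (1.0 is 50 mm), then the turn about the tool's z in units of 180 degrees (1.0 is 180 degrees). In form: [[fingers, [dx, dy, dz], twist], ...]. A call has 1 to 20 rows; each row shifts and turns the commanded pose from where the row before left it, along the tool's axes as they then stand; what a row does not reach is not made up. A row lasts 1/10 s, in which the tool goes at most 50 mm and 8.59 degrees, less where a joint would pass 70% of its speed; a pose out of reach is approached as far as the arm can. A call with a number of a shift or a turn outside -1 to 1 is refused whole. A call with a gripper value outside its range is refused whole. The fingers move at their own pace and stop on an object; FORCE is the grip in N (left out, the last holds). Time passes only in rows, so rows that do not move let the fingers close. It gives the time, the measured TCP pose, the force, the opening and the grip force at its end, in the units of the state.
- read_state(): the state, without advancing time (a new reading comes with each control period).
- camera(name): name is "scene" or "top" or "wrist"; returns the picture (420x560x3 uint8, red, green, blue); there is no depth.
- calibration(name): a dict with "mtx" (3x3 intrinsics, pixels), "distortion" ([k1, k2, p1, p2, k3] as OpenCV has them; the pictures are not rectified), "cam_to_world" (4x4, takes a point from camera to world coordinates); the wrist camera has in their place "hand_eye" (4x4, takes a point from camera to tool coordinates, whose origin is the TCP and whose axes are the flange's). Camera axes: x right, y down, z forward; pixel columns grow to the right and rows downward; lengths in mm; the calibration is good to about 2 mm. A picture is of the moment at which its call begins: read the wrist's pose just before it. calibration takes no time and is no camera call.
- sign_off(): hands the job in; it is judged then, once.
Trained networks look in the newest picture that a camera, given by its name, has taken for a name from the list of things; names that differ only in an ending like _2 or _b are one class to them, and where a whole thing is asked for, a point or a joint stands for the part that bears it (a point fixed in the world has none). Each returns a list of dicts, best first, with "conf" (0 to 1); they miss things now and then, are a little off and sometimes report something else, mostly with a low value. They report only what shows in the picture. A call takes as long as a camera call.
- regions_of(camera, query): "pixels" (420x560 bool, what is visible of it) and "rect" ([centre column, centre row, width, height] in pixels, round what is visible of it).
The state is a dict: "clock": time; "joints": joint angles; "qd": joint speeds; "effort": joint torques, N m; "eef_pos": TCP position; "eef_rot": TCP orientation; "wrist_force": force on the tool from outside, world axes, zero at the start; "moment": the same for the moment, N m; "finger_gap": finger opening in mm; "finger_force": force on a finger pad.
Only numpy, scipy, OpenCV 4.12 (cv2) and the standard library are available. Lean on these libraries where they do the work, as an engineer would, in place of code of your own. Each camera call takes 0.05 s, during which the arm holds its last target. There are 200 camera calls.

### The job

Push the flat slide tray along the top of the low wooden riser with your fingertips until its plain 30 mm end tab, and nothing more of it, sticks out over the riser's far edge, square to that edge, so that a colleague across the desk can take hold of it. Only slide it: do not lift or tip it. Leave everything else where it stands, and end with your hand clear.

Things in the scene. Friction and masses are not known exactly. Their poses are not given: they have to be found in the camera images.
- tray: Loose flat grey tray with four glass slides, about 0.16 kg, lying on the riser up to 0.3 rad askew. A 150 (its x) x 100 (its y) x 8 mm rectangle, upright sides; slides lie 1 mm below the ribs. Origin at the centre of its underside; z up; +x points to its plain end tab, the last 30 mm (x 45 to 75 mm), which lies towards the riser's far edge. Slide pockets fill x -75 to 45 mm.
- tray_front (a point): Middle of the tray's tab end, at its underside (75 mm from the tray's origin along its +x); axes as the tray's.
- tray_rear (a point): Middle of the tray's other end, at its underside (75 mm from the tray's origin along its -x); axes as the tray's.
- riser: Low desk riser of pale wood, fixed: 300 mm deep (its x), 460 mm wide (its y), flat top 60 mm above the desk, no rim. Origin at the centre of its footprint, on the desk; +x points to its far edge, 150 mm from the origin, which carries a 10 mm aluminium strip flush with the top.
- riser_edge (a point): Middle of the riser's far top edge (its outermost line); axes as the riser's: x points out over the edge, y along the edge, z up. The overhang is the x of tray_front in this frame.
- bottle: Bystander: amber glass bottle with black cap, 42 mm in diameter, 78 mm tall, loose on the riser beside the tray. Origin at the centre of its underside.
- slide_box: Bystander: closed white plastic box, 92 x 57 x 32 mm, loose on the riser beside the tray. Origin at the centre of its underside.
- jar: Bystander: squat white jar, 44 mm in diameter, 45 mm tall, loose on the riser beside the tray. Origin at the centre of its underside.
- tube_rack: Bystander: white test tube rack with tubes, 90 x 220 mm, 100 mm tall, loose on the desk. Origin at the centre of its underside.
- carton: Bystander: red carton, 120 x 170 x 65 mm, loose on the desk. Origin at the centre of its underside.
- counter: Bystander: grey keyed cell counter, 100 x 150 x 37 mm, loose on the desk. Origin at the centre of its underside.

How it is judged (in metres and radians):
At the end, for the whole second after the job is handed in: The middle of the tray's tab end is 30 mm (within 8 mm) beyond the riser's far edge, the tray's long axis is square to the edge within 0.12 rad, it lies flat on the riser at rest, within the riser's width, and every bystander is within 30 mm of its start and upright (x of tray_front in the frame of riser_edge between 0.022 and 0.038 m and y of tray_front in the frame of riser_edge between -0.15 and 0.15 m and angle between the x axis of tray and the x axis of riser, either way round below 0.12 rad and angle between tray's own z axis and vertical below 0.03 rad and z of tray in the frame of riser_edge between -0.003 and 0.003 m and linear speed of tray below 0.01 m/s and distance of each of bottle, slide_box, jar, tube_rack, carton, counter from where it was at the start of the episode below 0.03 m and angle between each of bottle, slide_box, jar, tube_rack, carton, counter's own z axis and vertical below 0.3 rad); the robot touches nothing.
It fails at once if the tray is lifted off the riser or falls from it (z of tray in the frame of riser_edge above 0.008 m or z of tray in the frame of riser_edge below -0.01 m).
It fails at once if the tray is tipped (angle between tray's own z axis and vertical above 0.12 rad).
It fails at once if a thing beside the tray on the riser is pushed away or tipped over (distance of any of bottle, slide_box, jar from where it was at the start of the episode above 0.03 m or angle between any of bottle, slide_box, jar's own z axis and vertical above 0.3 rad).
It fails at once if a thing on the desk is pushed away or tipped over (distance of any of tube_rack, carton, counter from where it was at the start of the episode above 0.03 m or angle between any of tube_rack, carton, counter's own z axis and vertical above 0.3 rad).
It also fails if it takes over 40 s, if anything falls off the work surface, if the arm or the gripper's body presses on something with over 40 N, if the wrist force passes 120 N, or if a joint passes its speed limit or range.

## Working session

There is one attempt and no reset: what is moved stays moved. The work goes in short steps, Python scripts to look and compute and a shell command to move; the robot and the scene stay as the last step left them, time stands still between calls to the robot, and variables do not carry over. Pictures are saved under pics/ and viewed, at most 10 in all, crops included, and the job is handed in when it is done.

```bash
mkdir -p pics
cat > h.py <<'E'
from cell import *
import numpy as np, cv2
def ray(name,px):
    c=calibration(name); K=np.array(c["mtx"]);d=np.array(c["distortion"],float);T=np.array(c["cam_to_world"])
    u=cv2.undistortPoints(np.array(px,float).reshape(-1,1,2),K,d).reshape(-1,2)
    v=np.c_[u,np.ones(len(u))]@T[:3,:3].T
    return T[:3,3],v
def at_z(name,px,z):
    o,v=ray(name,px); return o+v*((z-o[2])/v[:,2])[:,None]
def corners(mask):
    c=max(cv2.findContours(mask.astype(np.uint8),0,2)[0],key=cv2.contourArea)
    return cv2.boxPoints(cv2.minAreaRect(c)),c
E
cat > a.py <<'E'
from h import *
s=read_state();print({k:np.round(v,3).tolist() for k,v in s.items()})
for n in ["top","scene"]:
    cv2.imwrite(f"pics/{n}0.png",camera(n)[:,:,::-1])
    print(n,np.round(calibration(n)["cam_to_world"],3).tolist())
    for q,z in [("tray",68),("riser",60),("bottle",138),("slide_box",92),("jar",105),("tube_rack",100),("carton",65),("counter",37)]:
        for r in regions_of(n,q)[:2]:
            b,c=corners(r["pixels"]); print(q,round(r["conf"],2),np.round(r["rect"]).tolist(),"box",np.round(at_z(n,b,z)[:,:2]).tolist())
            if q in("tray","riser"):
                a=cv2.approxPolyDP(c,6,True).reshape(-1,2);print(' poly',a.tolist(),np.round(at_z(n,a,z)[:,:2]).tolist())
E
python3 a.py
```

```text
{'clock': 0.0, 'joints': [1.274, 0.3, 1.522, 0.0, 1.321, -0.067], 'qd': [-0.001, -0.0, -0.002, 0.0, -0.0, 0.002], 'effort': [0.001, -53.178, -35.274, 0.071, 0.024, -0.0], 'eef_pos': [125.203, 535.279, 204.881], 'eef_rot': [-3.14, -0.0, 2.912], 'wrist_force': [0.244, 0.022, -1.224], 'moment': [0.032, -0.011, 0.004], 'finger_force': 0.0, 'finger_gap': 94.09}
top [[0.004, -0.997, 0.076, 419.266], [-1.0, -0.004, -0.0, 19.744], [0.001, -0.076, -0.997, 1544.834], [0.0, 0.0, 0.0, 1.0]]
tray 0.95 [302.0, 224.0, 38.0, 51.0] box [[461.0, 0.0], [614.0, -21.0], [600.0, -121.0], [447.0, -99.0]]
 poly [[293, 197], [284, 245], [315, 250], [322, 203]] [[613.0, -29.0], [466.0, -2.0], [452.0, -96.0], [595.0, -117.0]]
riser 0.92 [307.0, 225.0, 151.0, 104.0] box [[680.0, 168.0], [695.0, -297.0], [390.0, -301.0], [377.0, 156.0]]
 poly [[378, 174], [231, 177], [233, 273], [381, 268], [381, 258], [372, 265], [357, 260], [359, 233], [377, 233], [381, 252]] [[687.0, -293.0], [675.0, 162.0], [381.0, 152.0], [397.0, -299.0], [428.0, -299.0], [406.0, -271.0], [422.0, -225.0], [504.0, -231.0], [504.0, -287.0], [
[... 2108 characters left out ...]
0], [597.0, 103.0], [582.0, 67.0]]
tube_rack 0.86 [421.0, 183.0, 74.0, 49.0] box [[544.0, 318.0], [503.0, 624.0], [685.0, 514.0], [705.0, 252.0]]
tube_rack 0.27 [83.0, 259.0, 86.0, 58.0] box [[491.0, -636.0], [485.0, -454.0], [667.0, -440.0], [664.0, -600.0]]
carton 0.58 [82.0, 258.0, 83.0, 57.0] box [[446.0, -651.0], [443.0, -461.0], [632.0, -447.0], [627.0, -615.0]]
carton 0.49 [419.0, 184.0, 70.0, 47.0] box [[493.0, 359.0], [463.0, 679.0], [659.0, 553.0], [669.0, 282.0]]
counter 0.65 [376.0, 163.0, 49.0, 28.0] box [[323.0, 368.0], [324.0, 570.0], [458.0, 493.0], [451.0, 310.0]]
counter 0.46 [186.0, 207.0, 28.0, 29.0] box [[335.0, -281.0], [327.0, -209.0], [467.0, -218.0], [472.0, -283.0]]
```

Run:
```python
import cv2
i=cv2.imread("pics/top0.png")[160:290,215:400]
cv2.imwrite("pics/top0c.png",cv2.resize(i,None,fx=4,fy=4,interpolation=cv2.INTER_CUBIC))
```

```text
(no output)
```

View pics/top0c.png

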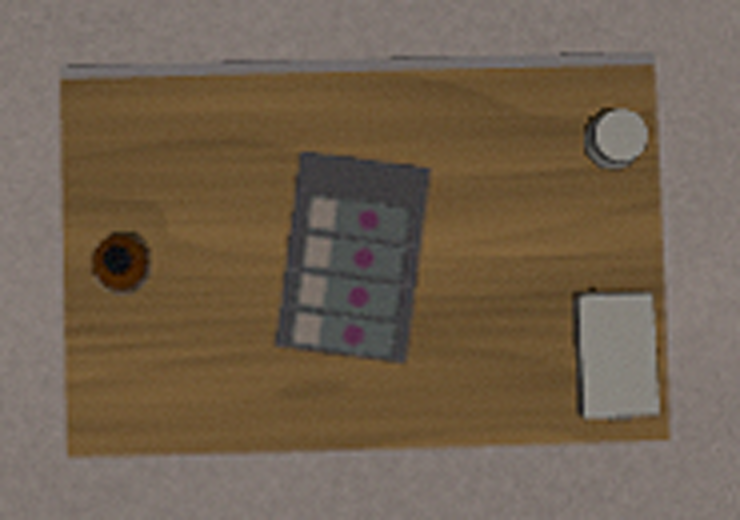

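The picture shows the tray with its tab up (towards the far edge) at crop corners (303,153), (430,170), (406,362) and (277,346). The far edge's outer line runs from (64,66) to (655,53). The bottle is to the left, the jar and box are to the right, all well clear.

Run:
```python
from h import *
f=lambda p:(np.array(p)+.5)/4-.5+[215,160]
t=at_z("top",f([(303,153),(430,170),(406,362),(277,346)]),68)[:,:2]
r=at_z("top",f([(64,66),(655,53),(670,440),(68,457)]),60)[:,:2]
print(t.round(1).tolist(),r.round(1).tolist())
c=r.mean(0); d=(r[0]-r[1])+(r[3]-r[2]);e=(r[0]-r[3])+(r[1]-r[2])
yw=np.arctan2(-d[0],d[1]);print("riser yaw",yw,np.arctan2(e[1],e[0]),c,"edge",(r[0]+r[1])/2, "dims",np.linalg.norm(d)/2,np.linalg.norm(e)/2)
g=t[0]-t[3]+t[1]-t[2];print("tray",t.mean(0),np.arctan2(g[1],g[0]),np.linalg.norm(g)/2,"rear",(t[2]+t[3])/2)
print(read_state()["eef_pos"],read_state()["eef_rot"],calibration("wrist"))
```

```text
[[609.9, -20.9], [597.3, -117.7], [451.3, -99.0], [463.1, -1.5]] [[677.8, 162.8], [690.7, -294.1], [392.1, -302.1], [378.4, 156.5]]
riser yaw 0.029019089850331276 0.023813314419357284 [534.7453946  -69.22709225] edge [684.24455418 -65.66634866] dims 457.9257226313005 299.08311628371433
tray [530.37443073 -59.78738564] -0.1290601652971938 147.65353843817167 rear [457.16165731 -50.28571941]
[125.31121947 535.54526344 205.44510304] [ 3.14156113e+00 -3.37531883e-05  2.91170922e+00] {'mtx': array([[312.61629843,   0.        , 280.40581046],
       [  0.        , 312.61629843, 210.66182629],
       [  0.        ,   0.        ,   1.        ]]), 'distortion': array([0.00679277, 0.        , 0.        , 0.        , 0.        ]), 'hand_eye': array([[ 1.00845001e-04, -9.71073776e-01, -2.38779631e-01,
         6.80327195e+01],
       [ 9.99999637e-01, -1.04207744e-04,  8.46129008e-04,
        -1.78245411e+00],
       [-8.46536377e-04, -2.38779629e-01,  9.71073412e-01,
        -1.79692548e+02],
       [ 0.00000000e+00,  0.00000000e+00,  0.00000000e+00,
         1.00000000e+00]])}
```

```bash
python3 -m jog '[[60,[0,0,0],-0.0409],[60,[0,0,0],-0.0409],[60,[-0.304,-0.661,0],0],[60,[-0.304,-0.661,0],0],[60,[-0.304,-0.661,0],0],[60,[-0.304,-0.661,0],0],[60,[-0.304,-0.661,0],0],[60,[-0.304,-0.661,0],0],[60,[-0.304,-0.661,0],0],[60,[-0.304,-0.661,0],0],[60,[-0.304,-0.661,0],0],[60,[-0.304,-0.661,0],0],[60,[-0.304,-0.661,0],0],[60,[-0.304,-0.661,0],0],[60,[-0.304,-0.661,0],0],[60,[-0.304,-0.661,0],0],[60,[-0.304,-0.661,0],0],[60,[-0.304,-0.661,0],0],[60,[-0.304,-0.661,0],0],[60,[-0.304,-0.661,0],0]]'; python3 -c "
from h import *
print(read_state()['eef_pos'],read_state()['eef_rot'])
cv2.imwrite('pics/w1.png',camera('wrist')[:,:,::-1])"
```

```text
clock: 2.9
eef_pos: [415.4, -53.3, 205.6]
eef_rot: [-3.141, 0.0, -3.115]
wrist_force: [-0.2, 0.7, 0.4]
finger_gap: 60.0
finger_force: 0.0
[415.39376416 -53.30183366 205.60395834] [-3.14149395e+00  4.99854613e-04 -3.11467652e+00]
```

View pics/w1.png

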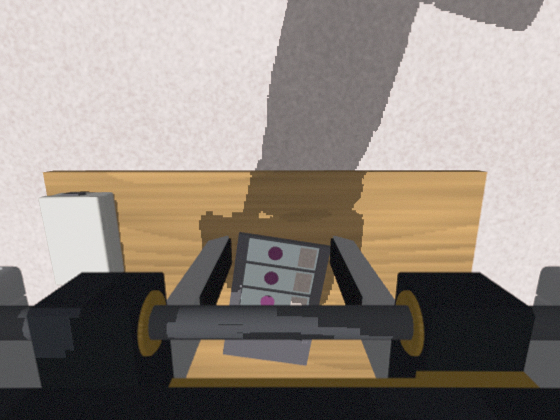

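The wrist view shows the hand square to the riser: the near edge is level at row 170. The tray's rear end runs from (238,234) to (330,243), with nothing under the fingers. Descending behind it.

```bash
python3 -m jog '[[60,[0,0,0.4],0],[60,[0,0,0.5],0],[60,[0,0,0.5],0],[60,[0,0,0.5],0],[60,[0,0,0.4],0],[60,[0,0,0.3],0],[60,[0,0,0.15],0],[60,[0,0,0.09],0],[60,[0,0,0],0]]'
```

```text
clock: 3.85
eef_pos: [415.0, -51.7, 63.5]
eef_rot: [3.142, -0.0, -3.114]
wrist_force: [0.4, -0.1, -0.6]
finger_gap: 59.8
finger_force: 0.0
```

```bash
python3 -m jog '[[60,[-0.1,0,0],0],[60,[-0.12,0,0],0],[60,[-0.12,0,0],0],[60,[-0.12,0,0],0],[60,[-0.12,0,0],0],[60,[-0.12,0,0],0],[60,[-0.12,0,0],0],[60,[-0.12,0,0],0],[60,[-0.12,0,0],0],[60,[-0.12,0,0],0],[60,[-0.12,0,0],0],[60,[-0.12,0,0],0],[60,[-0.12,0,0],0],[60,[-0.12,0,0],0],[60,[-0.12,0,0],0],[60,[-0.12,0,0],0],[60,[-0.12,0,0],0],[60,[-0.12,0,0],0],[60,[-0.1,0,0],0],[60,[-0.05,0,0],0]]'; python3 -c "
from h import *
i=camera('top'); cv2.imwrite('pics/t2.png',i[:,:,::-1])
cv2.imwrite('pics/t2c.png',cv2.resize(i[160:290,215:400,::-1],None,fx=4,fy=4,interpolation=2))
cv2.imwrite('pics/s2.png',camera('scene')[:,:,::-1])"
```

```text
clock: 5.85
eef_pos: [529.8, -48.6, 63.4]
eef_rot: [-3.142, 0.0, -3.114]
wrist_force: [-3.0, -0.5, 2.4]
finger_gap: 60.2
finger_force: 1.3
```

View pics/t2c.png

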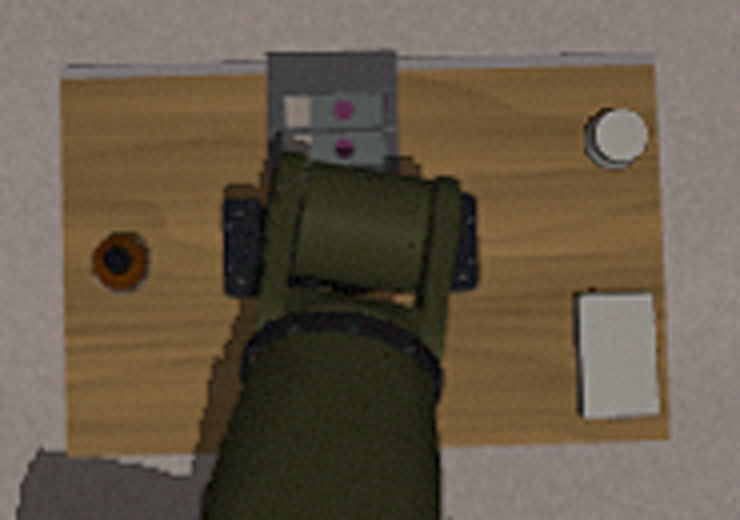

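The tray is now square to the edge. Its tab end is at crop row ~52 (cols 268–396), just past the edge at row ~60. Next I'll compute the overhang.

Run:
```python
from h import *
f=lambda p:(np.array(p)+.5)/4-.5+[215,160]
i=cv2.imread("pics/t2.png").astype(float).sum(2)
print(i[166:182,[270,275,290,295,300,305,310,325,335]].round().astype(int))
e=at_z("top",f([(64,66),(655,53)]),60)[:,:2]
t=at_z("top",f([(268,53),(396,51)]),68)[:,:2]
n=np.array([np.cos(.027),np.sin(.027)])
print(e@n,t@n,t)
```

```text
[[389 383 397 393 371 383 390 390 375]
 [393 392 371 378 382 390 387 396 378]
 [392 392 385 388 390 386 382 392 380]
 [393 406 379 387 402 383 389 390 391]
 [395 395 388 393 395 384 398 382 392]
 [384 389 390 397 407 397 380 374 387]
 [391 393 395 390 368 336 276 389 393]
 [396 408 163 171 162 171 174 379 400]
 [400 386 194 197 196 201 205 289 334]
 [323 269 205 190 193 190 197 351 351]
 [349 358 216 207 200 219 191 352 357]
 [351 352 194 196 200 207 198 295 279]
 [316 320 206 196 193 203 208 267 263]
 [237 256 186 193 200 198 192 276 268]
 [257 254 200 197 205 195 198 243 248]
 [265 262 198 201 185 199 200 228 263]]
[681.9475004  682.49727198] [686.78318843 686.22423759] [[686.87314559   5.94119962]
 [688.96103061 -92.07348235]]
```

```bash
python3 -m jog '[[60,[-0.08,0,0],0],[60,[-0.1,0,0],0],[60,[-0.1,0,0],0],[60,[-0.1,0,0],0],[60,[-0.08,0,0],0],[60,[-0.04,0,0],0],[60,[0,0,0],0]]'; python3 -m jog '[[60,[0.1,0,0],0],[60,[0.3,0,0],0],[60,[0.3,0,0],0],[60,[0.2,0,0],0],[60,[0,0,-0.4],0],[60,[0,0,-0.8],0],[60,[0,0,-0.8],0],[60,[0,0,-0.8],0],[60,[0.5,0,0],0],[60,[0.7,0,0],0],[60,[0.7,0,0],0],[60,[0.5,0,0],0],[60,[0,0,0],0]]'; python3 -c "
from h import *
i=camera('top'); cv2.imwrite('pics/t3.png',i[:,:,::-1])
cv2.imwrite('pics/t3c.png',cv2.resize(i[160:260,215:400,::-1],None,fx=4,fy=4,interpolation=2))
r=regions_of('top','tray')[0];b,c=corners(r['pixels']);print(r['conf'],at_z('top',b,68).round(1))"
```

```text
clock: 6.65
eef_pos: [554.7, -47.9, 63.4]
eef_rot: [-3.142, 0.0, -3.114]
wrist_force: [0.3, 0.7, -0.8]
finger_gap: 59.7
finger_force: 0.0
clock: 7.95
eef_pos: [387.6, -52.4, 203.8]
eef_rot: [-3.141, 0.001, -3.115]
wrist_force: [0.2, -0.1, -0.7]
finger_gap: 59.9
finger_force: 0.0
0.71 [[711.4   4.9  68. ]
 [712.  -96.4  68. ]
 [560.9 -95.8  68. ]
 [560.5   4.4  68. ]]
```

View pics/t3c.png

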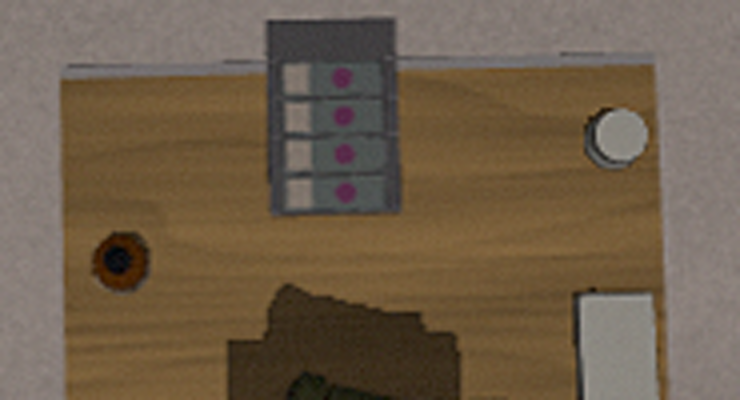

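The tray lies square, with its tab end at crop row ~20 and the edge at row ~60. Three estimates put the overhang at 27.5–30 mm. The hand is clear, and the bottle, jar and box have not moved.

```bash
python3 -c "
from cell import *
print(sign_off())"
```

```text
the job is handed in; nothing more can be done
None
```

I slid the tray until its tab stuck out over the far edge by an estimated 28–30 mm, square to the edge, then backed the hand clear and handed the job in; no verdict came back.

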